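# Lock the tongued hearth board into the glassworker's bench

## Robot

A 6-joint arm with a two-finger parallel gripper is mounted at the origin on the work surface. World frame = base frame: x ahead of the robot, y to its left, z up, the work surface at z = 0. Lengths are in m, angles in rad, forces in N, time in s.
With the tool pointing down it reaches from about 0.25 to 0.775 m from the base axis. Payload 4 kg.
Tool frame: the origin (TCP) lies at the centre of the arm's flange, where the gripper is bolted on; the fingertips stand 199 mm ahead of it and the grasp point (between the pads) lies 180 mm ahead of it (robot.tcp_to_tips is the z of the fingertips in the tool frame, in m); z points along the fingers, y is the line along which they close (so a half turn about z gives the same grasp; the last joint's range is limited). The gripper opens to 94 mm and grips with 3 to 60 N. Pads are 16 mm wide; open, the fingers measure 119 mm over their backs; the gripper's body (75 mm by 177 mm) begins 78 mm behind the grasp point.
Start: joints at [-1.376, 0.087, 1.371, -0, 1.684, -0.103], TCP at [0.161, -0.526, 0.405] pointing down, gripper open.
Joint ranges: [-3.1, 3.1], [-0.76, 2.03], [0.27, 2.55], [-1.08, 4.22], [0.17, 2.65], [-2.57, 2.57]. Speed limits (rad/s): [2.79, 2.79, 3.14, 3.14, 3.14, 3.14].

## Interface

Orientations are given as [roll, pitch, yaw] about the fixed x, y, z axes, in that order (R = Rz(yaw) Ry(pitch) Rx(roll)).
In Python, from bench import robot gives the robot as it stands.
- The arm moves only by the tool play_rows, never from a script. Its arguments are lists of equal length, an entry for each row: "translation": the shift along the tool's x, y, z scaled (see below), a list of three; "twist": the turn, a rotation vector about the tool's x, y, z scaled (see below), a list of three; "gripper": the opening, from -1 (shut) to 1 (fully open). A call has 1 to 8 rows; each row shifts and turns the commanded pose from where the row before left it, along the tool's axes as they then stand; what a row does not reach is not made up. The controller multiplies each number of a shift by 0.04 m and each number of a turn by 0.1 rad. A row lasts 1/10 s, in which the tool goes at most 50 mm and 8.59 degrees, less where a joint would pass 70% of its speed; a pose out of reach is approached as far as the arm can. A call with a number of a shift or a turn outside -1 to 1 is refused whole. A call with a gripper value outside its range is refused whole. The fingers move at their own pace and stop on an object; the grip force is fixed at half the most. Time passes only in rows, so rows that do not move let the fingers close. It gives the time, the measured TCP pose, the force, the opening and the grip force at its end, in the units of the state.
- robot.get_obs(): the state, without advancing time (a new reading comes with each control period).
- robot.snapshot(name): name is "scene" or "top"; returns the picture (480x640x3 uint8, red, green, blue); there is no depth.
- robot.camera_model(name): a dict with "camera_matrix" (3x3 intrinsics, pixels), "rvec" (rotation vector, rad) and "tvec" (3), from world to camera coordinates, as OpenCV has them. Camera axes: x right, y down, z forward; pixel columns grow to the right and rows downward; lengths in m; the calibration is good to about 2 mm. A picture is of the moment at which its call begins. camera_model takes no time and is no camera call.
- robot.close_job(): hands the job in; it is judged then, once.
Trained networks look in the newest picture that a camera, given by its name, has taken for a name from the list of things; names that differ only in an ending like _2 or _b are one class to them, and where a whole thing is asked for, a point or a joint stands for the part that bears it (a point fixed in the world has none). Each returns a list of dicts, best first, with "score" (0 to 1); they miss things now and then, are a little off and sometimes report something else, mostly with a low value. They report only what shows in the picture. A call takes as long as a camera call. They do not tell look-alikes from the thing itself.
- robot.recognise(name, camera): "centre" ([x, y, z] in m, in world coordinates, good to about 4 mm: the middle of the surface that is visible of it).
- robot.spot_point(name, camera): "centre" ([x, y, z] in m, in world coordinates, good to about 4 mm: a listed point, or the origin of a listed thing).
The state is a dict: "time": time; "joint_positions": joint angles; "qvel": joint speeds; "joint_torque": joint torques, N m; "tool_pos": TCP position; "ee_rot": TCP orientation; "wrist_force": force on the tool from outside, world axes, zero at the start; "wrist_torque": the same for the moment, N m; "width": finger opening in m; "finger_force": force on a finger pad.
Only numpy, scipy, OpenCV 4.12 (cv2) and the standard library are available. Lean on these libraries where they do the work, as an engineer would, in place of code of your own. Each camera call takes 0.05 s, during which the arm holds its last target. There are 200 camera calls.

## Task

Draw the pale tongued hearth board out from under the low aluminium shelf and fit it to the hearth bed: angle its metal tongue into the groove under the green lip, push it fully in against the sprung strip, and keep hold of it while you lower it until it lies flat on the bed, locked behind the brass ridge. Then let go, leaving the jars, tools and other things on the bench where they are.

Things in the scene. Friction and masses are not known exactly. Their poses are not given: they have to be found in the camera images.
- board: Pale heat-proof board, body 150 (x) x 56 (y) x 20 mm (z), about 0.26 kg, aluminium front edge. Origin: centre of the body's underside; -x points to the tongue, +x to the tail, z up. Starts flat on the table, its tail under the low shelf: only the tongue and the first 40 to 60 mm of the body show and can be gripped, across the 56 mm width.
- tongue (a point): Middle of the tongue's tip (board x -87, y 0, z 8.5 mm). The aluminium tongue, full width, sticks out of the board's front face: x -87 to -75, z 5 to 12 mm in board axes. Behind it a full-width notch is cut into the underside: x -67 to -55, z 0 to 10 mm, for the brass ridge.
- tail (a point): Where to grip the board for fitting, across its 56 mm width: board x 50, y 0, z 10 mm (mid-thickness, 25 mm from the tail end). It is under the shelf at first, so the board must be drawn out by its front, put down and taken again here: cheeks beside the groove leave no room for fingers at its front.
- rack: Low aluminium shelf, fixed, with two jars on it. Origin on the table 85 mm in front of its front edge, midway across; +x points into the shelf. Plate: x 85 to 235, y -80 to 80 mm, underside 36, top 42 mm (side rims 48) above the table. Closed at back and sides, open in front (-x).
- bed: Hearth bed, fixed: dark steel bed with a green groove head at its -x end. Origin on the table below the centre of the board when home; the board's axes then match its own. Bed surface x -50 to 55, 36 mm wide (fingers can straddle the board there), 40 mm high. Green cheeks beside the groove: inner faces y +-31, outer +-39, x -103 to -25, top 64 mm above the table.
- seat (a point): Centre of the bed surface, 40 mm above the table; axes as the bed. The board's origin lies here when fully home, or up to 4 mm towards +x: once let go, the sprung strip pushes it back against the ridge.
- groove (a point): Middle of the groove mouth at bed x -75, 48.5 mm above the table; axes as the bed. The tongue cannot enter flat or from above: with the tail raised 20 to 35 degrees it slides in along its own length between ridge and lip until the board's top front edge meets the lip's top front edge. Groove floor 38 mm above the table.
- lip (a point): Middle of the top front edge of the green upper lip: bed x -75, 60 mm above the table (lip underside 53.5 mm), flush with the board's top when home. Fully in, the board's top front edge (board x -75, z 20 mm) touches this edge and the board is lowered by swinging about it, kept pushed in.
- ridge (a point): Middle of the top of the brass locking ridge across the groove mouth: bed x -63 to -58, top 48.5 mm above the table. On lowering, the board's notch drops over it if the board is within about 2 mm of fully in; if not, the board rides up on it and will not lie flat.
- strip (a joint): Sprung copper strip in the groove, facing the tongue; slides towards -x of the bed. 0 = fully out (face at bed x -81), at most 0.009 m. Resists with 3 N at first and 0.9 N more per mm. About 0.006 with the board flat and fully in, 0.002 once it is let go and rests against the ridge.
- jar_amber: Amber jar, diameter 44, 55 mm tall, standing on the low shelf, its centre 60 to 75 mm behind the front edge. Leave alone. Origin: centre of its underside.
- jar_blue: Blue jar, diameter 44, 50 mm tall, standing on the low shelf, its centre 60 to 75 mm behind the front edge. Leave alone. Origin: centre of its underside.
- v_rest: Black V-notched rod rest on an aluminium foot, 70 mm wide (y), 60 mm tall, standing between shelf and bed. Leave alone. Origin: on the table below the black plate.
- paddle: Graphite paddle with wooden handle, 240 mm long, lying at the left side. Leave alone. Origin: its underside, in the blade.
- rod_cup: White cup with glass rods, diameter 76, 190 mm tall in all, at the right side. Leave alone. Origin: centre of its underside.
- dividers: Steel dividers with brass pivot, 180 mm long, lying at the right side. Leave alone. Origin: below the pivot.
- marver: Black graphite block 90 x 70 x 22 mm lying at the left side. Leave alone. Origin: centre of its underside.
There are look-alikes about, which are no part of the job. Several things have the shape of the board; the one meant has the colours described above.

How it is judged:
By the outcome, as a careful person would: the job done as asked, in the order asked, and still so for the second after the job is handed in, with the robot touching nothing.
It also fails if it takes over 58 s, if anything falls off the work surface, if the arm or the gripper's body presses on something with over 40 N, if the wrist force passes 120 N, or if a joint passes its speed limit or range.

## Working session

There is one attempt and no reset: what is moved stays moved. The work goes in short steps, Python scripts to look and compute and a tool call to move; the robot and the scene stay as the last step left them, time stands still between calls to the robot, and variables do not carry over. Pictures are saved under pics/ and viewed, at most 10 in all, crops included, and the job is handed in when it is done.

Besides the shell and the picture viewer there is one more tool, called after "Request:" in YAML: its name, and indented under it one key for each argument. play_rows: Moves the arm, as the interface text tells. Its arguments: {"type":"object","properties":{"translation":{"type":"array","items":{"type":"array","items":{"type":"number","minimum":-1,"maximum":1}}},"twist":{"type":"array","items":{"type":"array","items":{"type":"number","minimum":-1,"maximum":1}}},"gripper":{"type":"array","items":{"type":"number"}}},"required":["translation","twist","gripper"]}

```bash
mkdir -p pics; ls; python3 - <<'E'
from bench import robot
import cv2
for n in("top","scene"):
    cv2.imwrite(f"pics/{n}0.png",robot.snapshot(n)[:,:,::-1])
    for k in("board","tongue","rack","bed","groove","lip","seat","ridge","v_rest","jar_amber","jar_blue"):
        for r in robot.spot_point(k,n)[:3]: print(n,k,[round(float(v),4) for v in r["centre"]],round(r["score"],2))
print(robot.get_obs())
E
```

```text
pics
top board [0.3506, 0.3523, -0.003] 0.71
top board [0.6782, 0.1926, -0.0008] 0.67
top board [0.6375, -0.0185, 0.0013] 0.55
top tongue [0.5919, 0.1908, 0.0099] 0.79
top bed [0.5466, -0.2482, 0.0004] 0.73
top bed [0.4734, -0.2334, 0.0568] 0.71
top groove [0.4767, -0.2354, 0.0503] 0.78
top groove [0.5943, 0.1896, 0.0096] 0.47
top lip [0.4722, -0.234, 0.0589] 0.82
top seat [0.5498, -0.2475, 0.0398] 0.92
top ridge [0.488, -0.2382, 0.0477] 0.94
top v_rest [0.5111, -0.0154, -0.0032] 0.81
top jar_amber [0.7125, 0.1602, 0.0447] 0.58
top jar_blue [0.7231, 0.243, 0.0394] 0.8
top jar_blue [0.4867, -0.2385, 0.0511] 0.46
scene board [0.6356, -0.0142, 0.0019] 0.96
scene board [0.6781, 0.1899, 0.0025] 0.92
scene board [0.3496, 0.3524, -0.0006] 0.89
scene tongue [0.4247, 0.3071, 0.0045] 0.76
scene tongue [0.7194, 0.0007, 0.0097] 0.63
scene rack [0.6098, 0.4548, -0.0014] 0.55
scene bed [0.5483, -0.2493, -0.0025] 0.63
scene groove [0.5471, -0.2465, -0.0014] 0.74
scene groove [0.5761, -0.4903, 0.0032] 0.56
scene lip [0.4756, -0.234, 0.0624] 0.97
scene seat [0.5442, -0.2469, 0.0401] 0.88
scene ridge 
[... 349 characters left out ...]
.2, 'joint_positions': array([-1.37607016e+00,  8.72118013e-02,  1.37072918e+00, -6.18340799e-06,
        1.68355575e+00, -1.03121815e-01]), 'qvel': array([-3.42500029e-04, -5.15554433e-04,  5.62678574e-04, -6.50511609e-04,
        2.61031492e-06, -9.36290388e-05]), 'joint_torque': array([-8.95316862e-04, -3.40052247e+01, -3.02599061e+01,  7.17435591e-02,
        2.37466302e-02, -1.97108847e-05]), 'tool_pos': array([ 0.16138898, -0.52579269,  0.4046846 ]), 'ee_rot': array([3.14149787e+00, 1.59864410e-05, 2.97847287e-01]), 'wrist_force': array([0.37982547, 0.3623916 , 0.40236875]), 'wrist_torque': array([ 0.03031465, -0.04595957, -0.01180125]), 'finger_force': 0.0, 'width': 0.093867902933428}
```

View pics/top0.png

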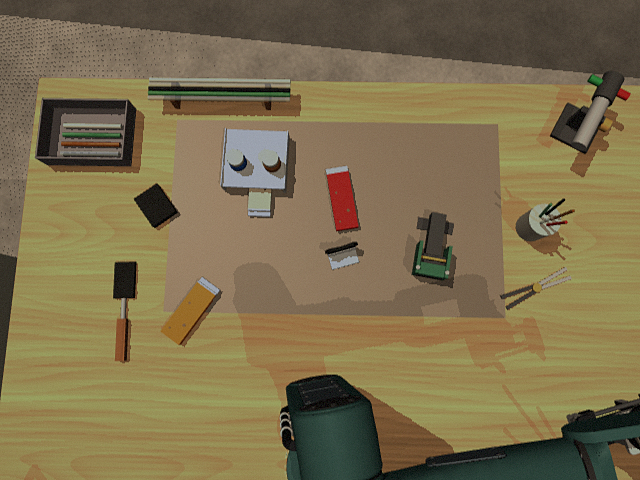

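View pics/scene0.png

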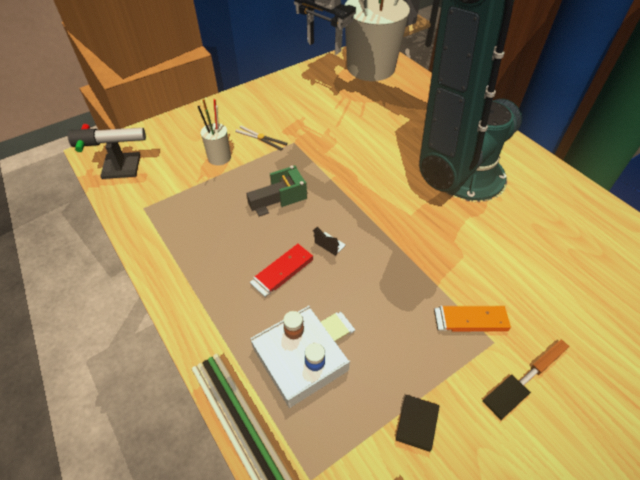

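The top view shows the pale board at about (260,203) with its tongue tip at (259,216), tail under the shelf. The bed is at (435,240) with its green head towards the robot. The red and orange boards are look-alikes. Next I'll overlay models to refine the poses.

```bash
cat > h.py <<'E'
import numpy as np,cv2
from bench import robot
from scipy.spatial.transform import Rotation as R
def cam(n):
    c=robot.camera_model(n); return np.array(c["camera_matrix"]),np.array(c["rvec"],float).reshape(3),np.array(c["tvec"],float).reshape(3)
def proj(n,P):
    K,r,t=cam(n); return cv2.projectPoints(np.array(P,float).reshape(-1,3),r,t,K,None)[0].reshape(-1,2)
def back(n,uv,z):
    K,r,t=cam(n); M=cv2.Rodrigues(r)[0]; C=-M.T@t
    d=(M.T@np.linalg.inv(K)@np.c_[np.array(uv,float).reshape(-1,2),np.ones(len(np.array(uv).reshape(-1,2)))].T).T
    return C+d*((z-C[2])/d[:,2])[:,None]
def place(x,y,yaw,P): 
    return R.from_euler('z',yaw).apply(np.array(P,float).reshape(-1,3))+[x,y,0]
def rect(x0,x1,y0,y1,z): return [[x0,y0,z],[x1,y0,z],[x1,y1,z],[x0,y1,z]]
def crop(n,img,box,s,polys):
    x0,y0,w,h=box; o=cv2.resize(img[y0:y0+h,x0:x0+w,::-1],None,fx=s,fy=s,interpolation=cv2.INTER_CUBIC)
    for P,c in polys:
        q=((proj(n,P)-[x0,y0]+.5)*s*16).astype(np.int32); cv2.polylines(o,[q],True,c,1,cv2.LINE_AA,4)
    return o
E
python3 - <<'E'
from h import *
im=robot.snapshot("top")
hsv=cv2.cvtColor(im,cv2.COLOR_RGB2HSV)
for p in[(260,200),(260,214),(430,258),(425,240)]: print(p,im[p[1],p[0]])
B=(.549,-.2475,-.175); D=(.678,.191,0.0)
bp=[(place(*B,rect(-103,-75,-31,31,60)@np.diag([.001]*3) if 0 else np.array(rect(-103,-75,-31,31,60))/1e3),(0,0,255)),
(place(*B,np.array(rect(-50,55,-18,18,40))/1e3),(255,0,0)),(place(*B,np.array(rect(-63,-58,-31,31,48.5))/1e3),(255,0,255)),
(place(*B,np.array(rect(-103,-25,31,39,64))/1e3),(255,255,0)),(place(*B,np.array(rect(-103,-25,-39,-31,64))/1e3),(255,255,0))]
dp=[(place(*D,np.array(rect(-75,-20,-28,28,20))/1e3),(0,0,255)),(place(*D,np.array(rect(-87,-75,-28,28,12))/1e3),(255,0,0))]
a=crop("top",im,(402,200,64,90),6,bp); b=crop("top",im,(228,150,64,90),6,dp)
cv2.imwrite("pics/fit1.png",np.hstack([a,b]))
E
```

```text
(260, 200) [154 162 137]
(260, 214) [167 172 186]
(430, 258) [152 127  56]
(425, 240) [88 76 63]
```

View pics/fit1.png

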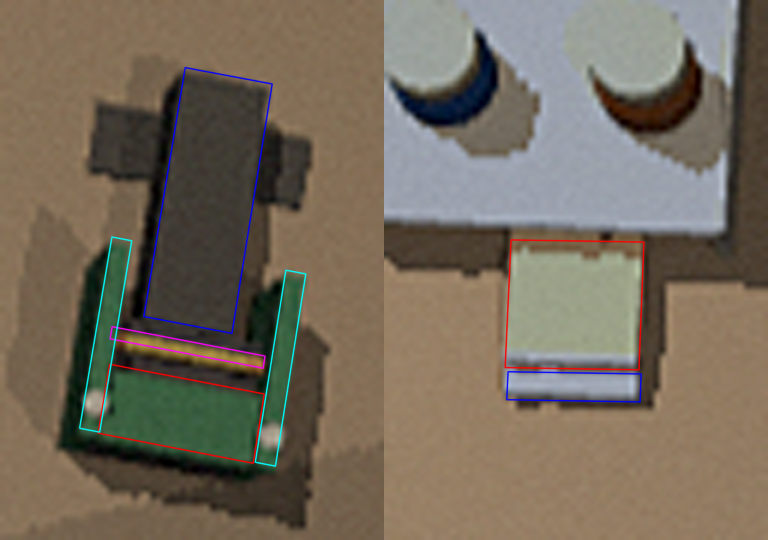

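The overlay fits within about 2 mm: brass ridge at crop (185,352), board body at (575,300). I'll refine both numerically and prepare a row planner.

```bash
cat >> h.py <<'E'
def down(yaw,tilt=0): # tilt>0: tail raised (rot about board y by -tilt)
    return R.from_euler('z',yaw)*R.from_euler('y',-tilt)*R.from_euler('x',np.pi)
def rows(targets,g,step=.038,ang=.09,n=None,o=None):
    """targets: list of (pos,Rot); prints rows from present pose"""
    o=o or robot.get_obs(); p=np.array(o["tool_pos"]); r=R.from_euler('xyz',o["ee_rot"]); T=[];W=[]
    for k,(q,s) in enumerate(targets):
        q=np.array(q); dr=(r.inv()*s).as_rotvec()
        N=(n[k] if n else None) or max(1,int(np.ceil(max(np.linalg.norm(q-p)/step,np.linalg.norm(dr)/ang))))
        for i in range(N):
            p1=p+(q-p)/(N-i); w=(r.inv()*s).as_rotvec()/(N-i)
            T.append(np.round(r.inv().apply(p1-p)/.04,2)); W.append(np.round(w/.1,2))
            p=p+r.apply(T[-1]*.04); r=r*R.from_rotvec(W[-1]*.1)
    f=lambda A:"["+",".join("["+",".join(f"{v+0:g}" for v in a)+"]" for a in A)+"]"
    for i in range(0,len(T),8): print("T",f(T[i:i+8]),"\nW",f(W[i:i+8]),"n",len(T[i:i+8]))
def st():
    o=robot.get_obs(); print("t",round(o["time"],2),"p",np.round(o["tool_pos"],4),"r",np.round(o["ee_rot"],4),"F",np.round(o["wrist_force"],1),"w",round(o["width"],4),"ff",round(float(o["finger_force"]),1)); return o
E
python3 - <<'E'
from h import *
for n,bx in(("top",(405,205,60,80)),("scene",(240,160,75,60))):
    im=robot.snapshot(n); h=cv2.cvtColor(im,cv2.COLOR_RGB2HSV); m=cv2.inRange(h,(18,120,90),(32,255,255)); k=np.zeros_like(m); x,y,w,hh=bx; k[y:y+hh,x:x+w]=m[y:y+hh,x:x+w]
    P=np.argwhere(k)[:,::-1]; W=back(n,P,.0485)
    c=W.mean(0); v=np.linalg.svd((W-c)[:,:2])[2][0]; print(n,len(P),"ridge c",c.round(4),"yaw",np.arctan2(v[1],v[0])%np.pi-np.pi/2, "ext",((W-c)[:,:2]@v).min(),((W-c)[:,:2]@v).max())
    # pale board
    bx=(228,185,64,40) if n=="top" else (315,305,50,50); x,y,w,hh=bx
    if n=="top":
        m=cv2.inRange(im.astype(np.int16),(120,130,95),(200,205,160)); k=np.zeros_like(m);k[y:y+hh,x:x+w]=m[y:y+hh,x:x+w]
        nn,l,s,_=cv2.connectedComponentsWithStats(k); i=1+s[1:,4].argmax(); P=np.argwhere(l==i)[:,::-1]; W=back(n,P,.02)
        re=cv2.minAreaRect((W[:,:2]*1e4).astype(np.float32)); print("board",len(P),np.array(re[0])/1e4,np.array(re[1])/1e4,re[2],"minx",W[:,0].min())
st()
g=[(.62,.191,.30),(.62,.191,.203)]
rows([(np.array(q),down(0)) for q in g],1)
E
```

```text
top 57 ridge c [ 0.4873 -0.2382  0.0485] yaw -0.16070348758969977 ext -0.029613960423582393 0.02885942172221372
board 375 [0.63148594 0.19160941] [0.04654219 0.05545374] 2.179920196533203 minx 0.6073446470484665
scene 99 ridge c [ 0.5035 -0.3056  0.0485] yaw 0.562571525756189 ext -0.09866968800672128 0.1025856251957591
t 1.35 p [ 0.1614 -0.5258  0.4047] r [ 3.1415 -0.      0.2978] F [ 0.  -0.7  0.3] w 0.0938 ff 0.0
T [[0.71,-0.6,0.11],[0.7,-0.61,0.11],[0.69,-0.62,0.11],[0.68,-0.63,0.11],[0.67,-0.63,0.11],[0.66,-0.64,0.11],[0.66,-0.65,0.12],[0.65,-0.66,0.11]] 
W [[0,0,0.13],[0,0,0.13],[0,0,0.13],[0,0,0.13],[0,0,0.13],[0,0,0.13],[0,0,0.13],[0,0,0.13]] n 8
T [[0.64,-0.67,0.12],[0.63,-0.68,0.11],[0.62,-0.68,0.12],[0.61,-0.69,0.11],[0.6,-0.7,0.12],[0.59,-0.71,0.11],[0.59,-0.72,0.12],[0.58,-0.72,0.11]] 
W [[0,0,0.13],[0,0,0.13],[0,0,0.13],[0,0,0.13],[0,0,0.13],[0,0,0.13],[0,0,0.13],[0,0,0.13]] n 8
T [[0.57,-0.73,0.12],[0.56,-0.74,0.11],[0.55,-0.75,0.12],[0.53,-0.75,0.11],[0.53,-0.76,0.12],[0.51,-0.77,0.11],[0.51,-0.77,0.12],[0,0,0.81]] 
W [[0,0,0.13],[0,0,0.13],[0,0,0.13],[0,0,0.13],[0,0,0.13],[0,0,0.12],[0,0,0.13],[0,0,0]] n 8
T [[0,0,0.81],[0,0,0.8]] 
W [[0,0,0],[0,0,0]] n 2
```

Request:
play_rows:
  translation:
    - [0.71, -0.6, 0.11]
    - [0.7, -0.61, 0.11]
    - [0.69, -0.62, 0.11]
    - [0.68, -0.63, 0.11]
    - [0.67, -0.63, 0.11]
    - [0.66, -0.64, 0.11]
    - [0.66, -0.65, 0.12]
    - [0.65, -0.66, 0.11]
  twist:
    - [0, 0, 0.13]
    - [0, 0, 0.13]
    - [0, 0, 0.13]
    - [0, 0, 0.13]
    - [0, 0, 0.13]
    - [0, 0, 0.13]
    - [0, 0, 0.13]
    - [0, 0, 0.13]
  gripper: [1, 1, 1, 1, 1, 1, 1, 1]

```text
time: 2.15
tool_pos: [0.3215, -0.2749, 0.3691]
ee_rot: [3.141, -0.0, 0.193]
wrist_force: [-0.9, -0.9, 0.6]
width: 0.094
finger_force: 0.0
```

Request:
play_rows:
  translation:
    - [0.64, -0.67, 0.12]
    - [0.63, -0.68, 0.11]
    - [0.62, -0.68, 0.12]
    - [0.61, -0.69, 0.11]
    - [0.6, -0.7, 0.12]
    - [0.59, -0.71, 0.11]
    - [0.59, -0.72, 0.12]
    - [0.58, -0.72, 0.11]
  twist:
    - [0, 0, 0.13]
    - [0, 0, 0.13]
    - [0, 0, 0.13]
    - [0, 0, 0.13]
    - [0, 0, 0.13]
    - [0, 0, 0.13]
    - [0, 0, 0.13]
    - [0, 0, 0.13]
  gripper: [1, 1, 1, 1, 1, 1, 1, 1]

```text
time: 2.95
tool_pos: [0.481, -0.0257, 0.3323]
ee_rot: [3.141, -0.001, 0.089]
wrist_force: [0.9, 0.4, 0.6]
width: 0.0941
finger_force: 0.0
```

Request:
play_rows:
  translation:
    - [0.57, -0.73, 0.12]
    - [0.56, -0.74, 0.11]
    - [0.55, -0.75, 0.12]
    - [0.53, -0.75, 0.11]
    - [0.53, -0.76, 0.12]
    - [0.51, -0.77, 0.11]
    - [0.51, -0.77, 0.12]
  twist:
    - [0, 0, 0.13]
    - [0, 0, 0.13]
    - [0, 0, 0.13]
    - [0, 0, 0.13]
    - [0, 0, 0.13]
    - [0, 0, 0.12]
    - [0, 0, 0.13]
  gripper: [1, 1, 1, 1, 1, 1, 1]

```text
time: 3.65
tool_pos: [0.6206, 0.1926, 0.2996]
ee_rot: [3.141, -0.0, -0.001]
wrist_force: [0.3, -0.2, -0.4]
width: 0.0941
finger_force: 0.0
```

Request:
play_rows:
  translation:
    - [0, 0, 0.81]
    - [0, 0, 0.81]
    - [0, 0, 0.81]
    - [0, 0, 0]
    - [0, 0, 0]
    - [0, 0, 0]
    - [0, 0, 0]
    - [0, 0, 0]
  twist:
    - [0, 0, 0]
    - [0, 0, 0]
    - [0, 0, 0]
    - [0, 0, 0]
    - [0, 0, 0]
    - [0, 0, 0]
    - [0, 0, 0]
    - [0, 0, 0]
  gripper: [1, 1, 1, 1, -1, -1, -1, -1]

```text
time: 4.45
tool_pos: [0.62, 0.191, 0.2029]
ee_rot: [3.142, -0.0, -0.0]
wrist_force: [-0.7, -0.3, 0.6]
width: 0.0652
finger_force: 0.0
```

```bash
python3 - <<'E'
from h import *
st()
E
```

```text
t 4.45 p [0.62   0.191  0.2029] r [ 3.1416e+00 -3.0000e-04 -3.0000e-04] F [-0.7 -0.3  0.6] w 0.0652 ff 0.0
```

Request:
play_rows:
  translation:
    - [0, 0, 0]
    - [0, 0, 0]
    - [0, 0, 0]
    - [0, 0, 0]
    - [-0.1, 0, 0]
    - [-0.3, 0, 0]
    - [-0.4, 0, 0]
    - [-0.4, 0, 0]
  twist:
    - [0, 0, 0]
    - [0, 0, 0]
    - [0, 0, 0]
    - [0, 0, 0]
    - [0, 0, 0]
    - [0, 0, 0]
    - [0, 0, 0]
    - [0, 0, 0]
  gripper: [-1, -1, -1, -1, -1, -1, -1, -1]

```text
time: 5.25
tool_pos: [0.5717, 0.1911, 0.2028]
ee_rot: [-3.141, -0.002, -0.0]
wrist_force: [3.1, -0.3, -0.1]
width: 0.0557
finger_force: 29.9
```

Request:
play_rows:
  translation:
    - [-0.4, 0, 0]
    - [-0.5, 0, 0]
    - [-0.5, 0, 0]
    - [-0.5, 0, 0]
    - [-0.4, 0, 0]
    - [-0.3, 0, 0]
    - [0, 0, 0]
    - [0, 0, 0]
  twist:
    - [0, 0, 0]
    - [0, 0, 0]
    - [0, 0, 0]
    - [0, 0, 0]
    - [0, 0, 0]
    - [0, 0, 0]
    - [0, 0, 0]
    - [0, 0, 0]
  gripper: [-1, -1, -1, -1, -1, -1, -1, 1]

```text
time: 6.05
tool_pos: [0.468, 0.1911, 0.2027]
ee_rot: [3.142, -0.0, -0.0]
wrist_force: [0.3, -0.3, 0.2]
width: 0.0608
finger_force: 0.0
```

Request:
play_rows:
  translation:
    - [0, 0, 0]
    - [0, 0, 0]
    - [0, 0, 0]
    - [0, 0, -0.6]
    - [0, 0, -0.9]
    - [-0.9, 0, -0.5]
    - [-1, 0, 0]
    - [-1, 0, 0]
  twist:
    - [0, 0, 0]
    - [0, 0, 0]
    - [0, 0, 0]
    - [0, 0, 0]
    - [0, 0, 0]
    - [0, 0, 0]
    - [0, 0, 0]
    - [0, 0, 0]
  gripper: [1, 1, 1, 1, 1, 1, 1, 1]

```text
time: 6.85
tool_pos: [0.3514, 0.1911, 0.2836]
ee_rot: [-3.141, -0.002, -0.001]
wrist_force: [-0.1, 0.2, 0.0]
width: 0.0938
finger_force: 0.0
```

```bash
python3 - <<'E'
from h import *
st()
im=robot.snapshot("top"); n="top"
D=(.525,.191,0.0)
dp=[(place(*D,np.array(rect(-75,75,-28,28,20))/1e3),(0,0,255)),(place(*D,np.array(rect(-87,-75,-28,28,12))/1e3),(255,0,0))]
a=crop("top",im,(210,150,100,100),6,dp)
cv2.imwrite("pics/b2.png",a)
m=cv2.inRange(im.astype(np.int16),(125,130,95),(240,240,190)); k=np.zeros_like(m);k[185:275,235:285]=m[185:275,235:285]
nn,l,s,_=cv2.connectedComponentsWithStats(k); i=1+s[1:,4].argmax(); P=np.argwhere(l==i)[:,::-1]; W=back(n,P,.02)
re=cv2.minAreaRect((W[:,:2]*1e4).astype(np.float32)); print("board",len(P),np.array(re[0])/1e4,np.array(re[1])/1e4,re[2])
for c in("top","scene"):
  if c=="scene": robot.snapshot(c)
  for k in("board","tongue","tail"):
    for r in robot.spot_point(k,c)[:3]: print(c,k,np.round(r["centre"],4),round(r["score"],2))
E
```

```text
t 6.85 p [0.3514 0.1911 0.2836] r [-3.1408e+00 -1.8000e-03 -1.2000e-03] F [-0.1  0.2  0. ] w 0.0938 ff 0.0
board 1385 [0.52314111 0.19077485] [0.055932   0.15877039] 89.2293472290039
top board [ 0.6364 -0.0188  0.0024] 0.97
top board [ 5.272e-01  1.916e-01 -3.000e-04] 0.96
top board [ 0.351   0.3535 -0.0005] 0.72
top tongue [0.4431 0.1948 0.009 ] 0.78
top tongue [ 0.4709 -0.2367  0.0605] 0.3
top tail [0.5766 0.184  0.0085] 0.98
top tail [ 0.5867 -0.0223  0.0109] 0.71
top tail [0.3095 0.3812 0.0122] 0.6
scene board [ 0.6354 -0.017  -0.0024] 0.96
scene board [ 0.3484  0.3495 -0.0007] 0.66
scene board [0.5269 0.1884 0.0033] 0.6
scene tongue [0.4425 0.1916 0.0119] 0.91
scene tongue [0.7181 0.0025 0.0105] 0.72
scene tongue [0.4253 0.3083 0.0035] 0.7
scene tail [0.3094 0.3811 0.0073] 0.81
scene tail [0.5734 0.1926 0.0118] 0.8
scene tail [ 0.5868 -0.0288  0.0105] 0.73
```

View pics/b2.png

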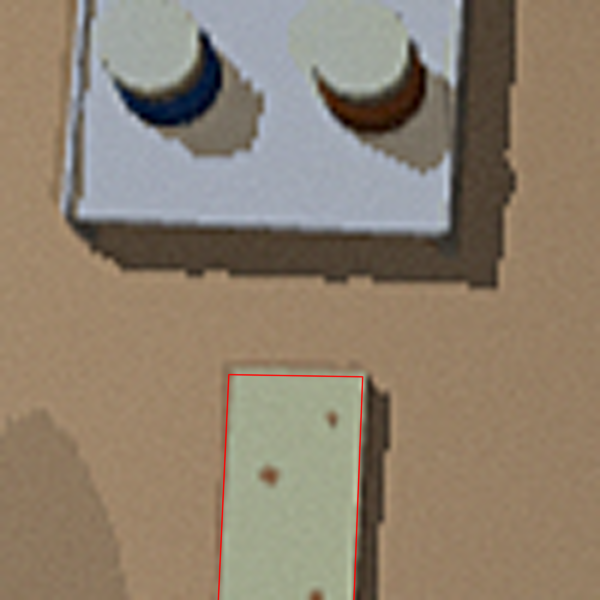

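The board is clear of the shelf: its tail edge is at crop (295,372), so the origin is about (0.527, 0.191) with yaw near 0. Jars and shelf are unchanged. Regrasping at the tail.

Request:
play_rows:
  translation:
    - [0.94, 0, 0]
    - [0.94, 0, 0]
    - [0.94, 0, 0]
    - [0.94, 0, 0]
    - [0.94, 0, 0]
    - [0.94, 0, 0]
    - [0, 0, 0.8]
    - [0, 0, 0.8]
  twist:
    - [0, 0, 0]
    - [0, 0, 0]
    - [0, 0, 0]
    - [0, 0, 0]
    - [0, 0, 0]
    - [0, 0, 0]
    - [0, 0, 0]
    - [0, 0, 0]
  gripper: [1, 1, 1, 1, 1, 1, 1, 1]

```text
time: 8.05
tool_pos: [0.5804, 0.1907, 0.2181]
ee_rot: [-3.141, -0.003, -0.002]
wrist_force: [-0.5, 1.1, -0.5]
width: 0.0942
finger_force: 0.0
```

Request:
play_rows:
  translation:
    - [0, 0, 0.46]
    - [0, 0, 0]
    - [0, 0, 0]
    - [0, 0, 0]
    - [0, 0, 0]
    - [0, 0, 0]
    - [0, 0, 0]
    - [0, 0, 0]
  twist:
    - [0, 0, 0]
    - [0, 0, 0]
    - [0, 0, 0]
    - [0, 0, 0]
    - [0, 0, 0]
    - [0, 0, 0]
    - [0, 0, 0]
    - [0, 0, 0]
  gripper: [1, 1, -1, -1, -1, -1, -1, -1]

```text
time: 8.85
tool_pos: [0.5776, 0.191, 0.2002]
ee_rot: [3.141, -0.0, -0.0]
wrist_force: [0.6, 0.2, -0.8]
width: 0.0561
finger_force: 30.0
```

```bash
cat >> h.py <<'E'
BED=(.547,-.248,-.172); G=[.050,0,.2015]  # TCP in board coords (x,y,z), board flat, tool down
def tcp(tilt,d=0.,perp=0.,bed=BED,G=G,dy=0.):
    """TCP pose with board tilted, top front edge at lip edge, backed off d along its length, perp above"""
    Rb=R.from_euler('z',bed[2])*R.from_euler('y',-tilt)
    piv=place(*bed,[-.075,dy,.060])[0]
    org=piv+Rb.apply([.075+d,0,-.020+perp]); return org+Rb.apply(G),down(bed[2],tilt)
E
python3 - <<'E'
from h import *
st()
for t in(.5,.25,0): print(t,tcp(t)[0].round(4),tcp(t)[1].as_euler('xyz').round(3))
E
```

```text
t 8.85 p [0.5776 0.191  0.2002] r [ 3.1412e+00 -1.0000e-04 -1.0000e-04] F [ 0.6  0.2 -0.8] w 0.0561 ff 30.0
0.5 [ 0.4955 -0.239   0.2792] [ 3.142 -0.5   -0.172]
0.25 [ 0.5482 -0.2482  0.2668] [ 3.142 -0.25  -0.172]
0 [ 0.5963 -0.2566  0.2415] [ 3.142  0.    -0.172]
```

```bash
sed -i 's/G=\[.050,0,.2015\]/G=[.0506,0,.2002]/' h.py; python3 - <<'E'
from h import *
p,r=tcp(.5,.05,.001)
print(p.round(4))
rows([((.5776,.191,.30),down(0)),(p+[0,0,.05],r)],-1)
E
```

```text
[ 0.5393 -0.2467  0.3032]
T [[0,0,-0.83],[0,0,-0.83],[0,0,-0.84],[-0.08,0.91,-0.11],[-0.06,0.91,-0.11],[-0.04,0.92,-0.11],[-0.03,0.92,-0.11],[-0.01,0.92,-0.1]] 
W [[0,0,0],[0,0,0],[0,0,0],[-0.04,0.42,0.14],[-0.04,0.42,0.14],[-0.03,0.41,0.14],[-0.04,0.42,0.14],[-0.03,0.41,0.14]] n 8
T [[0.01,0.92,-0.1],[0.02,0.91,-0.1],[0.04,0.92,-0.09],[0.06,0.91,-0.09],[0.07,0.91,-0.08],[0.09,0.92,-0.07],[0.1,0.91,-0.07]] 
W [[-0.04,0.42,0.14],[-0.03,0.41,0.14],[-0.04,0.42,0.14],[-0.03,0.41,0.14],[-0.04,0.42,0.14],[-0.03,0.41,0.14],[-0.04,0.42,0.15]] n 7
```

Request:
play_rows:
  translation:
    - [0, 0, -0.4]
    - [0, 0, -0.7]
    - [0, 0, -0.8]
    - [0, 0, -0.6]
    - [-0.08, 0.5, -0.11]
    - [-0.06, 0.91, -0.11]
    - [-0.04, 0.92, -0.11]
    - [-0.03, 0.92, -0.11]
  twist:
    - [0, 0, 0]
    - [0, 0, 0]
    - [0, 0, 0]
    - [0, 0, 0]
    - [-0.04, 0.42, 0.14]
    - [-0.04, 0.42, 0.14]
    - [-0.03, 0.41, 0.14]
    - [-0.04, 0.42, 0.14]
  gripper: [-1, -1, -1, -1, -1, -1, -1, -1]

```text
time: 9.65
tool_pos: [0.5644, 0.0605, 0.3194]
ee_rot: [3.131, -0.17, -0.055]
wrist_force: [0.5, -0.1, -1.7]
width: 0.0561
finger_force: 30.0
```

Request:
play_rows:
  translation:
    - [-0.01, 0.92, -0.1]
    - [0.01, 0.92, -0.1]
    - [0.02, 0.91, -0.1]
    - [0.04, 0.92, -0.09]
    - [0.06, 0.91, -0.09]
    - [0.07, 0.91, -0.08]
    - [0.09, 0.92, -0.07]
    - [0.1, 0.5, -0.07]
  twist:
    - [-0.03, 0.41, 0.14]
    - [-0.04, 0.42, 0.14]
    - [-0.03, 0.41, 0.14]
    - [-0.04, 0.42, 0.14]
    - [-0.03, 0.41, 0.14]
    - [-0.04, 0.42, 0.14]
    - [-0.03, 0.41, 0.14]
    - [-0.04, 0.42, 0.15]
  gripper: [-1, -1, -1, -1, -1, -1, -1, -1]

```text
time: 10.45
tool_pos: [0.541, -0.2163, 0.354]
ee_rot: [3.141, -0.502, -0.175]
wrist_force: [0.5, 0.5, -1.8]
width: 0.0557
finger_force: 30.0
```

Request:
play_rows:
  translation:
    - [0, 0, 0]
    - [0, 0, 0]
  twist:
    - [0, 0, 0]
    - [0, 0, 0]
  gripper: [-1, -1]

```text
time: 10.65
tool_pos: [0.5415, -0.2139, 0.3534]
ee_rot: [-3.14, -0.499, -0.174]
wrist_force: [-0.0, -0.9, -2.0]
width: 0.0556
finger_force: 30.0
```

```bash
python3 - <<'E'
from h import *
o=st()
def board(o):
    r=R.from_euler('xyz',o["ee_rot"])*R.from_euler('x',np.pi); return r, o["tool_pos"]-r.apply(G)
r,p=board(o); bx=lambda P:r.apply(np.array(P)/1e3)+p
polys=[(bx(rect(-75,75,-28,28,20)),(0,0,255)),(bx(rect(-87,-75,-28,28,12)),(255,0,0)),(bx([[-75,28,0],[75,28,0],[75,28,20],[-75,28,20]]),(0,255,255))]
B=BED
bp=[(place(*B,np.array(rect(-103,-75,-31,31,60))/1e3),(0,0,255)),(place(*B,np.array(rect(-103,-25,31,39,64))/1e3),(255,255,0)),(place(*B,np.array(rect(-103,-25,-39,-31,64))/1e3),(255,255,0)),(place(*B,np.array(rect(-63,-58,-31,31,48.5))/1e3),(255,0,255))]
a=crop("scene",robot.snapshot("scene"),(225,110,100,130),4.5,polys+bp)
b=crop("top",robot.snapshot("top"),(390,190,85,130),4.5,polys+bp)
cv2.imwrite("pics/c3.png",np.hstack([a,b]))
E
```

```text
t 10.65 p [ 0.5415 -0.2139  0.3534] r [-3.1404 -0.4991 -0.1736] F [-0.  -0.9 -2. ] w 0.0556 ff 30.0
```

View pics/c3.png

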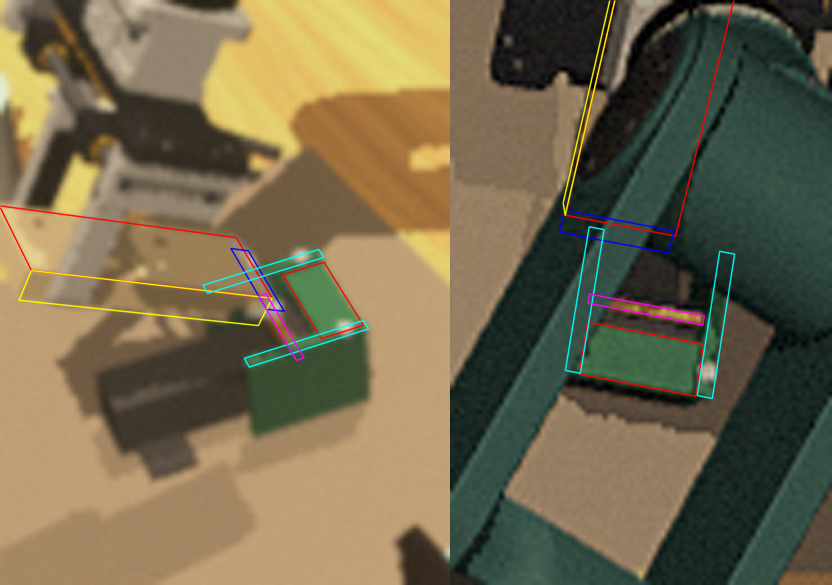

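The scene view shows the board held tilted, its tongue near (265,300) of the crop, pointing at the green head. The bed overlay fits within about 2 mm. Now aligning and sliding in.

```bash
python3 - <<'E'
from h import *
rows([tcp(.5,.05,.001),tcp(.5,.016,.001),tcp(.5,.006,.001)],-1,n=[3,3,2])
E
```

```text
T [[-0.17,0.28,0.38],[-0.18,0.28,0.38],[-0.17,0.28,0.37],[-0.28,0,0],[-0.29,0,0],[-0.28,0,0],[-0.13,0,0],[-0.12,0,0]] 
W [[0,0,0],[-0.01,0,0],[0,0.01,0],[0,0,0],[0,0,0],[0,0,0],[0,0,0],[0,0,0]] n 8
```

Request:
play_rows:
  translation:
    - [-0.17, 0.28, 0.38]
    - [-0.18, 0.28, 0.38]
    - [-0.17, 0.28, 0.37]
    - [0, 0, 0]
    - [-0.28, 0, 0]
    - [-0.29, 0, 0]
    - [-0.28, 0, 0]
    - [0, 0, 0]
  twist:
    - [0, 0, 0]
    - [0, 0, 0]
    - [0, 0, 0]
    - [0, 0, 0]
    - [0, 0, 0]
    - [0, 0, 0]
    - [0, 0, 0]
    - [0, 0, 0]
  gripper: [-1, -1, -1, -1, -1, -1, -1, -1]

```text
time: 11.55
tool_pos: [0.5086, -0.2417, 0.2862]
ee_rot: [-3.14, -0.498, -0.173]
wrist_force: [0.1, 0.4, -2.7]
width: 0.0557
finger_force: 30.0
```

```bash
python3 - <<'E'
from h import *
o=st()
r=R.from_euler('xyz',o["ee_rot"])*R.from_euler('x',np.pi);p=o["tool_pos"]-r.apply(G); bx=lambda P:r.apply(np.array(P)/1e3)+p
polys=[(bx(rect(-75,75,-28,28,20)),(0,0,255)),(bx([[-75,28,0],[75,28,0],[75,28,20],[-75,28,20]]),(0,255,255))]
B=BED
bp=[(place(*B,np.array(rect(-103,-75,-31,31,60))/1e3),(0,0,255)),(place(*B,np.array(rect(-103,-25,31,39,64))/1e3),(255,255,0)),(place(*B,np.array(rect(-103,-25,-39,-31,64))/1e3),(255,255,0))]
im=robot.snapshot("scene"); bx_=(235,145,80,70)
a=crop("scene",im,bx_,7,polys+bp); b=crop("scene",im,bx_,7,[])
cv2.imwrite("pics/d4.png",cv2.resize(np.vstack([a,b]),None,fx=.6,fy=.6,interpolation=cv2.INTER_AREA))
E
```

```text
t 11.55 p [ 0.5086 -0.2417  0.2862] r [-3.1404 -0.4984 -0.173 ] F [ 0.1  0.4 -2.7] w 0.0557 ff 30.0
```

View pics/d4.png

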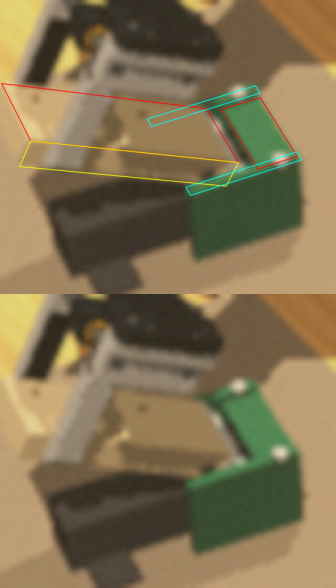

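The scene crop shows the board between the cheeks, its front edge at about (235,445), close to the lip, and matching the model. I'll push in gently.

Request:
play_rows:
  translation:
    - [-0.1, 0, 0]
    - [-0.1, 0, 0]
    - [-0.05, 0, 0]
    - [0, 0, 0]
  twist:
    - [0, 0, 0]
    - [0, 0, 0]
    - [0, 0, 0]
    - [0, 0, 0]
  gripper: [-1, -1, -1, -1]

```text
time: 12.0
tool_pos: [0.5013, -0.241, 0.282]
ee_rot: [-3.141, -0.5, -0.173]
wrist_force: [-0.2, -0.5, -2.0]
width: 0.0557
finger_force: 30.0
```

Request:
play_rows:
  translation:
    - [-0.05, 0, 0]
    - [-0.05, 0, 0]
    - [0, 0, 0]
  twist:
    - [0, 0, 0]
    - [0, 0, 0]
    - [0, 0, 0]
  gripper: [-1, -1, -1]

```text
time: 12.3
tool_pos: [0.4979, -0.2404, 0.28]
ee_rot: [-3.141, -0.5, -0.173]
wrist_force: [-0.0, -0.0, -1.8]
width: 0.0558
finger_force: 30.0
```

```bash
cat >> h.py <<'E'
def inb(o,bed=BED):
    r=R.from_euler('xyz',o["ee_rot"])*R.from_euler('x',np.pi);p=o["tool_pos"]-r.apply(G)
    q=r.apply([-.075,0,.020])+p; e=R.from_euler('z',-bed[2]).apply(q-[bed[0],bed[1],0]); b=(R.from_euler('z',-bed[2])*r).as_euler('xyz')
    print("top front edge in bed mm",(e*1e3).round(1),"tilt deg",np.degrees(-b[1]).round(2),"yaw",np.degrees(b[2]).round(2),"F bed",R.from_euler('z',-bed[2]).apply(o["wrist_force"]).round(1))
E
python3 - <<'E'
from h import *
inb(st())
E
```

```text
t 12.3 p [ 0.4979 -0.2404  0.28  ] r [-3.141  -0.4998 -0.1729] F [-0.  -0.  -1.8] w 0.0558 ff 30.0
top front edge in bed mm [-73.6  -0.7  61.7] tilt deg 28.63 yaw -0.05 F bed [-0.  -0.  -1.8]
```

Request:
play_rows:
  translation:
    - [-0.05, 0, 0]
    - [0, 0, 0]
  twist:
    - [0, 0, 0]
    - [0, 0, 0]
  gripper: [-1, -1]

```text
time: 12.5
tool_pos: [0.4965, -0.2402, 0.2797]
ee_rot: [-3.141, -0.502, -0.173]
wrist_force: [0.9, -0.1, -1.4]
width: 0.0556
finger_force: 30.0
```

Request:
play_rows:
  translation:
    - [-0.05, 0, 0]
    - [0, 0, 0]
  twist:
    - [0, 0, 0]
    - [0, 0, 0]
  gripper: [-1, -1]

```text
time: 12.7
tool_pos: [0.4952, -0.24, 0.2796]
ee_rot: [3.141, -0.504, -0.173]
wrist_force: [3.6, -1.1, -1.3]
width: 0.0556
finger_force: 30.0
```

```bash
python3 - <<'E'
from h import *
inb(st())
E
```

```text
t 12.7 p [ 0.4952 -0.24    0.2796] r [ 3.1413 -0.504  -0.1729] F [ 3.6 -1.1 -1.3] w 0.0556 ff 30.0
top front edge in bed mm [-75.4  -1.   61.1] tilt deg 28.88 yaw -0.05 F bed [ 3.7 -0.5 -1.3]
```

Request:
play_rows:
  translation:
    - [0, 0, 0.03]
    - [-0.03, 0, 0]
    - [0, 0, 0]
  twist:
    - [0, 0, 0]
    - [0, 0, 0]
    - [0, 0, 0]
  gripper: [-1, -1, -1]

```text
time: 13.0
tool_pos: [0.495, -0.24, 0.2783]
ee_rot: [3.141, -0.505, -0.173]
wrist_force: [6.7, -1.0, 1.1]
width: 0.0559
finger_force: 30.0
```

```bash
python3 - <<'E'
from h import *
inb(st())
E
```

```text
t 13.0 p [ 0.495  -0.24    0.2783] r [ 3.1409 -0.5053 -0.1728] F [ 6.7 -1.   1.1] w 0.0559 ff 30.0
top front edge in bed mm [-75.3  -1.2  59.8] tilt deg 28.95 yaw -0.05 F bed [6.7 0.1 1.1]
```

Request:
play_rows:
  translation:
    - [-0.05, 0, 0]
    - [0, 0, 0]
  twist:
    - [0, 0, 0]
    - [0, 0, 0]
  gripper: [-1, -1]

```text
time: 13.2
tool_pos: [0.494, -0.2399, 0.2785]
ee_rot: [3.141, -0.509, -0.173]
wrist_force: [8.5, -1.2, 1.1]
width: 0.0556
finger_force: 30.0
```

```bash
python3 - <<'E'
from h import *
inb(st())
E
```

```text
t 13.2 p [ 0.494  -0.2399  0.2785] r [ 3.1406 -0.5091 -0.1731] F [ 8.5 -1.2  1.1] w 0.0556 ff 30.0
top front edge in bed mm [-75.4  -1.2  59.9] tilt deg 29.17 yaw -0.07 F bed [8.6 0.2 1.1]
```

Fully in: the edge has stopped at bed (-75.4, 59.9) and the force is rising. Swinging down about that edge with extra push.

```bash
python3 - <<'E'
from h import *
b=np.array(BED); b[:2]+=place(0,0,b[2],[-.0004,0,0])[0][:2]
T=[tcp(t,d,0,bed=b,dy=-.0012) for t,d in((.42,-.0005),(.34,-.001),(.26,-.0015),(.18,-.002),(.10,-.0025),(.04,-.003),(0,-.003))]
rows(T,-1,n=[2,2,2,2,2,2,2])
E
```

```text
T [[0.19,0,0.15],[0.19,0,0.14],[0.17,0,0.13],[0.18,0,0.12],[0.17,0,0.13],[0.17,0,0.13],[0.17,0,0.13],[0.17,0,0.12]] 
W [[0.01,-0.45,-0.01],[0.01,-0.44,0],[0,-0.4,0],[0,-0.4,0],[0,-0.4,0],[0,-0.4,0],[0,-0.4,0],[0,-0.4,0]] n 8
T [[0.17,0,0.13],[0.18,0,0.13],[0.12,0,0.09],[0.13,0,0.09],[0.09,0,0.07],[0.09,0,0.06]] 
W [[0,-0.4,0],[0,-0.4,0],[0,-0.3,0],[0,-0.3,0],[0,-0.2,0],[0,-0.2,0]] n 6
```

Request:
play_rows:
  translation:
    - [0.18, 0, 0.15]
    - [0.18, 0, 0.14]
    - [0.17, 0, 0.13]
    - [0.17, 0, 0.12]
    - [0, 0, 0]
  twist:
    - [0, -0.45, 0]
    - [0, -0.44, 0]
    - [0, -0.4, 0]
    - [0, -0.4, 0]
    - [0, 0, 0]
  gripper: [-1, -1, -1, -1, -1]

```text
time: 13.7
tool_pos: [0.5297, -0.2461, 0.2715]
ee_rot: [3.14, -0.343, -0.172]
wrist_force: [10.1, 0.7, 3.3]
width: 0.0557
finger_force: 30.0
```

```bash
python3 - <<'E'
from h import *
inb(st())
E
```

```text
t 13.7 p [ 0.5297 -0.2461  0.2715] r [ 3.1398 -0.3428 -0.1719] F [10.1  0.7  3.3] w 0.0557 ff 30.0
top front edge in bed mm [-75.1  -1.4  59.5] tilt deg 19.64 yaw 0.0 F bed [9.8 2.4 3.3]
```

Request:
play_rows:
  translation:
    - [0.16, 0, 0.13]
    - [0.16, 0, 0.13]
    - [0.16, 0, 0.13]
    - [0.16, 0, 0.12]
    - [0, 0, 0]
  twist:
    - [0, -0.4, 0]
    - [0, -0.4, 0]
    - [0, -0.4, 0]
    - [0, -0.4, 0]
    - [0, 0, 0]
  gripper: [-1, -1, -1, -1, -1]

```text
time: 14.2
tool_pos: [0.5609, -0.2513, 0.259]
ee_rot: [3.139, -0.189, -0.172]
wrist_force: [16.6, -2.1, 1.1]
width: 0.0558
finger_force: 30.0
```

```bash
python3 - <<'E'
from h import *
inb(st())
E
```

```text
t 14.2 p [ 0.5609 -0.2513  0.259 ] r [ 3.1395 -0.1893 -0.1717] F [16.6 -2.1  1.1] w 0.0558 ff 30.0
top front edge in bed mm [-75.2  -1.3  58.4] tilt deg 10.85 yaw 0.02 F bed [16.7  0.8  1.1]
```

```bash
python3 - <<'E'
from h import *
b=np.array(BED); b[:2]+=place(0,0,b[2],[-.0002,0,0])[0][:2]
rows([tcp(t,0,0,bed=b,dy=-.0013) for t in(.12,.05,.0)],-1,n=[2,2,2])
E
```

```text
T [[0.16,0,0.09],[0.16,0.01,0.09],[0.15,0,0.12],[0.16,0,0.11],[0.11,0,0.08],[0.11,0,0.08]] 
W [[0.01,-0.35,0],[0.01,-0.34,0],[0,-0.35,0],[0,-0.35,0],[0,-0.25,0],[0,-0.25,0]] n 6
```

Request:
play_rows:
  translation:
    - [0.16, 0, 0.09]
    - [0.16, 0, 0.09]
    - [0.15, 0, 0.11]
    - [0.15, 0, 0.11]
    - [0, 0, 0]
  twist:
    - [0, -0.35, 0]
    - [0, -0.34, 0]
    - [0, -0.35, 0]
    - [0, -0.35, 0]
    - [0, 0, 0]
  gripper: [-1, -1, -1, -1, -1]

```text
time: 14.7
tool_pos: [0.5872, -0.2558, 0.2455]
ee_rot: [3.14, -0.052, -0.171]
wrist_force: [16.6, -2.1, -0.4]
width: 0.0557
finger_force: 30.0
```

```bash
python3 - <<'E'
from h import *
inb(st())
E
```

```text
t 14.7 p [ 0.5872 -0.2558  0.2455] r [ 3.1398 -0.0515 -0.1713] F [16.6 -2.1 -0.4] w 0.0557 ff 30.0
top front edge in bed mm [-75.2  -1.2  59.1] tilt deg 2.95 yaw 0.04 F bed [16.8  0.7 -0.4]
```

Request:
play_rows:
  translation:
    - [0.11, 0, 0.08]
    - [0.11, 0, 0.08]
    - [0, 0, 0]
  twist:
    - [0, -0.25, 0]
    - [0, -0.25, 0]
    - [0, 0, 0]
  gripper: [-1, -1, -1]

```text
time: 15.0
tool_pos: [0.5959, -0.2573, 0.2402]
ee_rot: [3.139, -0.003, -0.171]
wrist_force: [16.3, -1.6, 1.0]
width: 0.0557
finger_force: 30.0
```

```bash
python3 - <<'E'
from h import *
o=st();inb(o)
r=R.from_euler('xyz',o["ee_rot"])*R.from_euler('x',np.pi);p=o["tool_pos"]-r.apply(G); print("origin bed",R.from_euler('z',-BED[2]).apply(p-[BED[0],BED[1],0]).round(4))
im=robot.snapshot("scene"); a=crop("scene",im,(235,145,80,70),8,[]); cv2.imwrite("pics/e5.png",a)
E
```

```text
t 15.0 p [ 0.5959 -0.2573  0.2402] r [ 3.1395e+00 -3.1000e-03 -1.7130e-01] F [16.3 -1.6  1. ] w 0.0557 ff 30.0
top front edge in bed mm [-75.2  -1.3  59.6] tilt deg 0.18 yaw 0.04 F bed [16.3  1.3  1. ]
origin bed [-0.0002 -0.0013  0.0399]
```

View pics/e5.png

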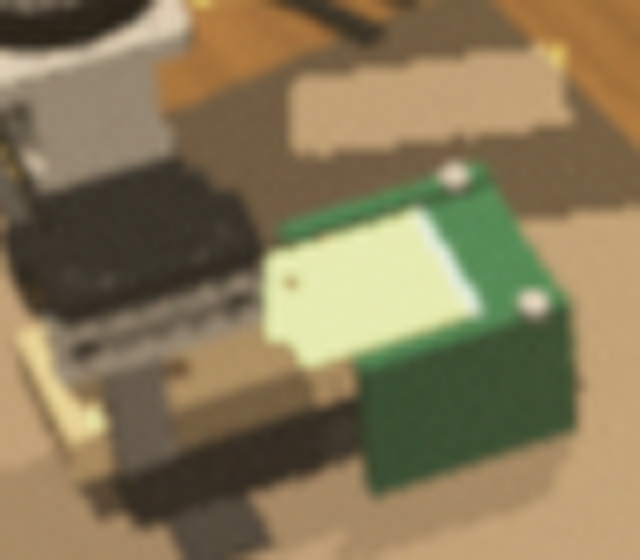

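The picture shows the board flat, its front edge flush with the lip at (450,260) between the cheeks. I'll press down slightly to confirm it is seated, then release.

Request:
play_rows:
  translation:
    - [0, 0, 0.05]
    - [0, 0, 0.05]
    - [0, 0, 0]
  twist:
    - [0, -0.03, 0]
    - [0, 0, 0]
    - [0, 0, 0]
  gripper: [-1, -1, -1]

```text
time: 15.35
tool_pos: [0.5958, -0.2572, 0.2401]
ee_rot: [3.139, -0.004, -0.171]
wrist_force: [13.9, -0.9, 11.5]
width: 0.0555
finger_force: 30.0
```

```bash
python3 - <<'E'
from h import *
inb(st())
E
```

```text
t 15.35 p [ 0.5958 -0.2572  0.2401] r [ 3.1391 -0.0038 -0.1715] F [13.9 -0.9 11.5] w 0.0555 ff 30.0
top front edge in bed mm [-75.2  -1.2  59.4] tilt deg 0.22 yaw 0.03 F bed [13.8  1.5 11.5]
```

Request:
play_rows:
  translation:
    - [0, 0, -0.05]
    - [0.05, 0, 0]
    - [0.05, 0, 0]
    - [0, 0, 0]
    - [0, 0, 0]
    - [0, 0, 0]
    - [0, 0, 0]
    - [0, 0, 0]
  twist:
    - [0, 0, 0]
    - [0, 0, 0]
    - [0, 0, 0]
    - [0, 0, 0]
    - [0, 0, 0]
    - [0, 0, 0]
    - [0, 0, 0]
    - [0, 0, 0]
  gripper: [-1, -1, -1, -1, 1, 1, 1, 1]

```text
time: 16.15
tool_pos: [0.5942, -0.2572, 0.2327]
ee_rot: [-3.141, 0.024, -0.173]
wrist_force: [-0.0, 1.0, 0.5]
width: 0.0842
finger_force: 0.0
```

Request:
play_rows:
  translation:
    - [0, 0, 0]
    - [0, 0, -0.3]
    - [0, 0, -0.6]
    - [0, 0, -0.8]
    - [0, 0, -0.8]
    - [-0.8, 0, -0.4]
    - [-0.8, 0, 0]
    - [-0.8, 0, 0]
  twist:
    - [0, 0, 0]
    - [0, 0, 0]
    - [0, 0, 0]
    - [0, 0, 0]
    - [0, 0, 0]
    - [0, 0, 0]
    - [0, 0, 0]
    - [0, 0, 0]
  gripper: [1, 1, 1, 1, 1, 1, 1, 1]

```text
time: 16.95
tool_pos: [0.5017, -0.2411, 0.3542]
ee_rot: [3.141, 0.018, -0.172]
wrist_force: [-0.8, 0.7, 0.6]
width: 0.094
finger_force: 0.0
```

```bash
python3 - <<'E'
from h import *
st()
im=robot.snapshot("scene"); B=BED
a=crop("scene",im,(225,145,90,80),5,[(place(*B,np.array(rect(-71,79,-29,27,60))/1e3),(0,0,255))])
b=crop("scene",im,(225,145,90,80),5,[])
cv2.imwrite("pics/f6.png",np.vstack([np.hstack([a,b])])[:, :800])
cv2.imwrite("pics/f6.png",cv2.resize(np.hstack([a,b]),(800,356)))
for k in("board","tail"):
    for r in robot.spot_point(k,"scene")[:4]: print(k,np.round(r["centre"],4),round(r["score"],2))
E
```

```text
t 16.95 p [ 0.5017 -0.2411  0.3542] r [ 3.1406  0.0178 -0.1724] F [-0.8  0.7  0.6] w 0.094 ff 0.0
board [ 0.3493  0.3509 -0.0026] 0.92
board [ 0.5462 -0.2525  0.042 ] 0.81
board [ 0.6358 -0.0178  0.0021] 0.76
tail [ 0.6014 -0.2558  0.0538] 0.96
tail [ 0.5836 -0.0283  0.0105] 0.91
tail [0.3066 0.3834 0.0088] 0.57
```

View pics/f6.png

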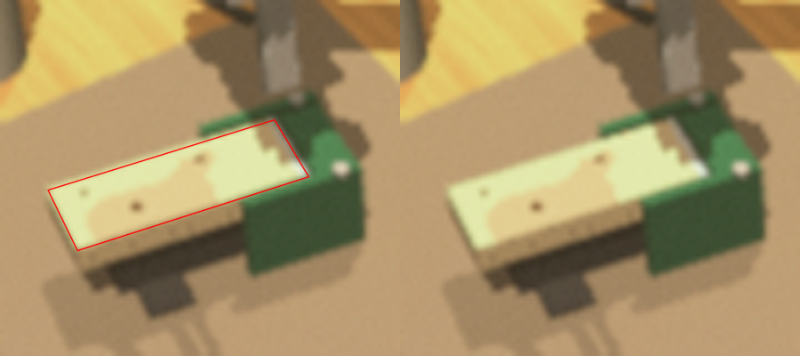

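The board lies flat and locked on the bed: the outline predicted for +4 mm fits it, front edge at (290,150). Nothing is touching it, so I'm handing in.

Request:
play_rows:
  translation:
    - [0, 0, 0]
    - [0, 0, 0]
    - [0, 0, 0]
  twist:
    - [0, 0, 0]
    - [0, 0, 0]
    - [0, 0, 0]
  gripper: [1, 1, 1]

```text
time: 17.4
tool_pos: [0.5034, -0.2414, 0.352]
ee_rot: [-3.141, 0.021, -0.172]
wrist_force: [0.4, 0.6, -0.1]
width: 0.094
finger_force: 0.0
```

```bash
python3 -c "
from bench import robot
print(robot.close_job())"
```

```text
the job is handed in; nothing more can be done
None
```

The pale board is flat on the hearth bed, locked behind the ridge and let go, and I handed the job in at about 17 s; no verdict came back, and I saw no sign that anything else on the bench was touched.

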